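Strip a spot-lamp head into its service tray

TASK

Take the spot-lamp head apart and put its parts into the service tray: the reflector, the driver module and the heat sink each upright in the nest whose pocket has its shape and size. Lay the lamp's long mounting strap on last, right way up across the two saddles at the ends of the tray, so that it bars the three parts in. Leave the glue bottle and the cutters where they are.

Things in the scene. Friction and masses are not known exactly. Their poses are not given: they have to be found in the camera images.
- reflector: Lamp reflector, topmost part of the lamp head: a bright hollow aluminium cup, open at the top, 32 mm high, 36 mm across over its upper 14 mm, narrowing below to a foot 22 mm across. Origin at the centre of its underside, z up. Its foot stands loosely in a round socket (26 mm wide, 3 mm deep) in the top of the module. 30 g.
- module: LED driver module, second part of the lamp head: a black plastic block 56 x 36 x 24 mm (x long, y short) with a yellow chip in a round socket in its top, two screws and two white terminals. Origin at the centre of its underside, z up. It stands flat on the heat sink, not fastened, turned up to 0.4 rad from the strap. 60 g.
- heatsink: Heat sink, third part of the lamp head: a round aluminium body with radial fins, 56 mm across, 30 mm high. Origin at the centre of its underside, z up. It stands flat on the middle of the strap, not fastened. 150 g.
- strap: Mounting strap, lowest part of the lamp head, lying on the bench: a slotted steel channel 264 x 34 x 8 mm (x long, y across) with its two 8 mm side lips pointing down. Origin at the centre of its underside, z up. Grip it across its middle. 160 g.
- tray: Fixed black service tray, 262 x 98 mm (x long, y across); origin at the centre of its underside, on the bench. Three nests stand in it side by side, 78 mm apart along x, in any order. At each end, 124 mm from the centre, is a saddle: top 46 mm above the bench, between two ears 50 mm apart that spread upward to 57 mm high. The strap rests on both, a few mm above the parts in the nests.
- nest_reflector: A fixed grey nest block, 77 x 86 x 15 mm, in the tray (x along the tray, y across it); origin at the centre of its underside, 4 mm above the bench; its top is 15 mm and its pocket's floor 6 mm above its origin. Its pocket is round, 46 mm across: the nest of the reflector.
- nest_module: A fixed grey nest block, 77 x 86 x 15 mm, in the tray (x along the tray, y across it); origin at the centre of its underside, 4 mm above the bench; its top is 15 mm and its pocket's floor 6 mm above its origin. Its pocket is a rectangle, 66 mm along x and 46 mm along y: the nest of the driver module, which fits either way round.
- nest_heatsink: A fixed grey nest block, 77 x 86 x 15 mm, in the tray (x along the tray, y across it); origin at the centre of its underside, 4 mm above the bench; its top is 15 mm and its pocket's floor 6 mm above its origin. Its pocket is round, 66 mm across: the nest of the heat sink.
- glue_bottle: Bystander: small white glue bottle with a blue cap, standing, 22 x 34 x 72 mm; origin at the centre of its underside.
- cutters: Bystander: cutters with red handles lying on the bench, 63 x 135 x 13 mm; origin at the centre of the underside.
Not all that is in view belongs to the job. Leave any green look-alike of the reflector alone. Leave any purple look-alike of the nest_reflector alone.

How it is judged:
By the outcome, as a careful person would: the job done as asked, in the order asked, and still so for the second after the job is handed in, with the robot touching nothing.
It also fails if it takes over 112 s, if anything falls off the work surface, if the arm or the gripper's body presses on something with over 40 N, if the wrist force passes 120 N, or if a joint passes its speed limit or range.

ROBOT

A 7-joint arm with a two-finger parallel gripper is mounted at the origin on the work surface; the furniture and walls round the work are solid. World frame = base frame: x ahead of the robot, y to its left, z up, the work surface at z = 0. Lengths are in m, angles in rad, forces in N, time in s.
With the tool pointing down it reaches from about 0.425 to 1.025 m from the base axis. Payload 3.6 kg.
Tool frame: the origin (TCP) lies where the fingers leave the gripper's body, on its centre line; the fingertips stand 73 mm ahead of it and the grasp point (between the pads) lies r.hold_point_z ahead of it (r.hold_point_z is the distance from the TCP to the grasp point, in m); x points along the fingers, z is the direction in which the jaws open and shut, and the axes are right-handed (so a half turn about x gives the same grasp; the last joint's range is limited). The gripper opens to 85 mm and grips with 20 to 120 N. Pads are 22 mm wide; open, the fingers measure 114 mm over their backs; the gripper's body (76 mm by 85 mm) begins 54 mm behind the grasp point. The pads swing forward as they close: fully open they stand 13 mm farther back than shut.
Start: joints at [1.089, 0.591, 0.048, 1.609, -0.033, 0.943, -0.034], TCP at [0.274, -0.671, 0.304] pointing down, gripper open.
Joint ranges: [-2.69, 2.69], [-0.47, 2.24], [-1.27, 1.36], [0.19, 2.51], [-1.53, 4.68], [0.08, 2.07], [-3.09, 3.09]. Speed limits (rad/s): [2.57, 2.57, 3.14, 3.14, 3.14, 3.14, 3.14].

INTERFACE

Orientations are given as a rotation vector (axis times angle).
In Python, from cell import readout, vision, r gives the robot as it stands. The module is installed in compiled form; this text tells all that it offers.
- The arm moves only by the tool servo_tool, never from a script. Its argument "motion" is a list of rows, each a list of 7 numbers: the shift along the tool's x, y, z in m, then the turn, a rotation vector about the tool's x, y, z in rad, then the closure, from -1 (fully open) to 1 (shut). In form: [[dx, dy, dz, ax, ay, az, claw], ...]. A call has 1 to 12 rows; each row shifts and turns the commanded pose from where the row before left it, along the tool's axes as they then stand; what a row does not reach is not made up. A row lasts 1/8 s, in which the tool goes at most 62.5 mm and 10.7 degrees, less where a joint would pass 70% of its speed; a pose out of reach is approached as far as the arm can. A call with a gripper value outside its range is refused whole. The fingers move at their own pace and stop on an object; "squeeze" is the grip in N (left out, the last holds). Time passes only in rows, so rows that do not move let the fingers close. It gives the time, the measured TCP pose, the force and the opening at its end, in the units of the state.
- readout.get_obs(): the state, without advancing time (a new reading comes with each control period).
- vision.grab_frame(name): name is "scene" or "top" or "wrist"; returns a dict with "pixels" (384x512x3 uint8, red, green, blue), "depth" (384x512 float32, m along the optical axis (not along the pixel's ray), 0 where there is no reading), "camera_matrix" (3x3 intrinsics, pixels), "world_from_camera" (4x4, takes a point from camera to world coordinates). Camera axes: x right, y down, z forward; pixel columns grow to the right and rows downward; lengths in m; the calibration is good to about 2 mm. A picture is of the moment at which its call begins.
- r.job_done(): hands the job in, once; it reports no verdict.
The state is a dict: "time_s": time; "qpos": joint angles; "joint_vel": joint speeds; "effort": joint torques, N m; "eef_pos": TCP position; "ee_rot": TCP orientation; "wrist_force": force on the tool from outside, world axes, zero at the start; "wrist_torque": the same for the moment, N m; "width": finger opening in m.
Only numpy, scipy, OpenCV 4.12 (cv2) and the standard library are available. Lean on these libraries where they do the work, as an engineer would, in place of code of your own. Each camera call takes 0.05 s, during which the arm holds its last target. There are 200 camera calls.

## Working session

There is one attempt and no reset: what is moved stays moved. The work goes in short steps, Python scripts to look and compute and a tool call to move; the robot and the scene stay as the last step left them, time stands still between calls to the robot, and variables do not carry over. Pictures are saved under pics/ and viewed, about 12 in all and at most 16, crops included, and the job is handed in when it is done.

Besides the shell and the picture viewer there is one more tool, called after "Emit:" as name(argument=value, ...) on one line, values as JSON. servo_tool: Moves the arm, as the interface text tells. Its arguments: {"type":"object","properties":{"motion":{"type":"array","items":{"type":"array","items":{"type":"number"}}},"squeeze":{"type":"number"}},"required":["motion"]}

```bash
mkdir -p pics; cat > h.py <<'E'
import numpy as np, cv2
from scipy.spatial.transform import Rotation as R
from cell import readout, vision, r
def grab(n,save=None):
    f=vision.grab_frame(n); np.savez('last_%s.npz'%n,**f)
    if save: cv2.imwrite('pics/%s.png'%save,cv2.cvtColor(f['pixels'],cv2.COLOR_RGB2BGR))
    return f
def load(n): return dict(np.load('last_%s.npz'%n))
def cloud(f):
    K=f['camera_matrix'];d=f['depth'];v,u=np.mgrid[:d.shape[0],:d.shape[1]]
    p=np.stack([(u-K[0,2])/K[0,0]*d,(v-K[1,2])/K[1,1]*d,d],-1)
    T=f['world_from_camera'];return p@T[:3,:3].T+T[:3,3]
E
python3 - <<'E'
from h import *
o=readout.get_obs()
for k in o: print(k,np.round(o[k],4))
print(r.hold_point_z, R.from_rotvec(o['ee_rot']).as_matrix().round(3))
a=grab('scene');b=grab('top')
im=np.hstack([a['pixels'],b['pixels']])
cv2.imwrite('pics/top0.png',cv2.cvtColor(b['pixels'],cv2.COLOR_RGB2BGR))
cv2.imwrite('pics/scene0.png',cv2.cvtColor(a['pixels'],cv2.COLOR_RGB2BGR))
print(b['camera_matrix'],b['world_from_camera'].round(3),a['world_from_camera'].round(3))
E
```

```text
time_s 0.0
qpos [ 1.0895  0.5921  0.0483  1.6098 -0.0333  0.9427 -0.0337]
joint_vel [-0.001   0.0005 -0.0001  0.0007  0.0003 -0.0003  0.0016]
effort [ 2.00000e-04 -5.48701e+01  1.54640e+00 -1.98128e+01  9.30000e-03
  8.70000e-03 -0.00000e+00]
eef_pos [ 0.274  -0.6705  0.3027]
ee_rot [ 0.9201  1.3701 -0.9182]
wrist_force [-0.5381 -0.6334 -1.0589]
wrist_torque [0.0117 0.0282 0.0003]
width 0.0857
0.0539 [[-0.001  0.926  0.378]
 [ 0.002  0.378 -0.926]
 [-1.    -0.    -0.002]]
[[494.07559087   0.         259.97583772]
 [  0.         494.07559087 191.30543698]
 [  0.           0.           1.        ]] [[ 0.002 -0.994  0.106  0.446]
 [-1.    -0.004 -0.016  0.073]
 [ 0.016 -0.106 -0.994  1.588]
 [ 0.     0.     0.     1.   ]] [[-0.779 -0.432  0.455  0.149]
 [-0.627  0.521 -0.579  0.632]
 [ 0.013 -0.736 -0.677  0.708]
 [ 0.     0.     0.     1.   ]]
```

View pics/top0.png

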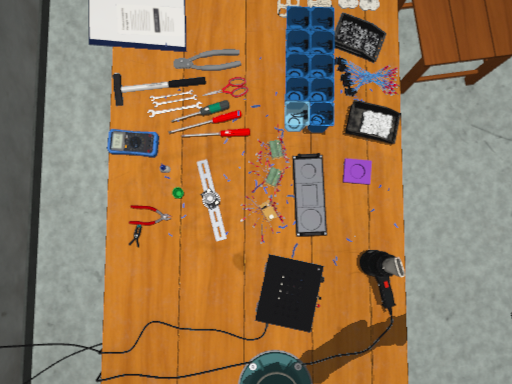

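View pics/scene0.png

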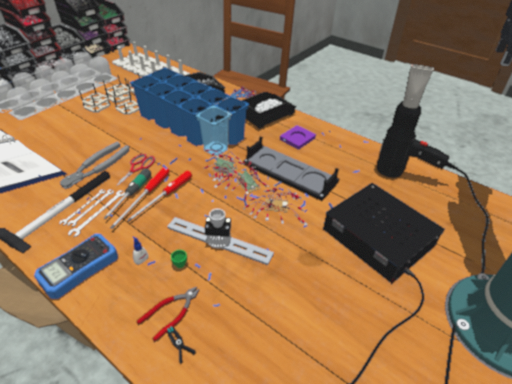

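Top view: the lamp is at (210,200) on its strap. The tray is at (310,195), with a small pocket at the upper end, the rectangle in the middle and a large round pocket below. What could be mistaken: the green cup at (178,193), which is a reflector look-alike to leave, and the purple nest at (357,171), also to leave. The glue bottle is at (165,168) and the cutters at (150,215).

```bash
python3 - <<'E'
from h import *
f=load('top');s=load('scene')
def crop(f,u0,u1,v0,v1,k):
    c=f['pixels'][v0:v1,u0:u1];return cv2.resize(c,None,fx=k,fy=k,interpolation=cv2.INTER_CUBIC)
a=crop(f,155,335,145,245,4);b=crop(s,160,350,130,270,4)
c=np.zeros((400,800,3),np.uint8);c[:, :720]=a
cv2.imwrite('pics/c1.png',a[:,:,::-1]);cv2.imwrite('pics/c2.png',b[:,:,::-1])
for n,F,(u0,u1,v0,v1) in(('top',f,(190,335,145,250)),('scene',s,(160,350,130,270))):
    P=cloud(F)[v0:v1,u0:u1].reshape(-1,3);C=F['pixels'][v0:v1,u0:u1].reshape(-1,3)
    print(n)
    for p in (P,):
        for lo,hi,nm,m in ((.07,.12,'lampTop',p[:,1]>.06),(.055,.075,'modtop',p[:,1]>.06),(.043,.06,'ears',p[:,1]<.0)):
            q=p[(p[:,2]>lo)&(p[:,2]<hi)&m]
            if len(q): print(nm,len(q),q.min(0).round(3),q.max(0).round(3),np.median(q,0).round(4))
    print(np.median(P[P[:,2]<.01][:,2]))
E
```

```text
top
lampTop 75 [0.569 0.189 0.07 ] [0.604 0.223 0.099] [0.59   0.2088 0.0808]
modtop 152 [0.556 0.179 0.055] [0.618 0.235 0.074] [0.5837 0.2061 0.0639]
ears 149 [ 0.473 -0.147  0.043] [ 0.754 -0.002  0.06 ] [ 0.6876 -0.1001  0.048 ]
0.0007845089760911694
scene
lampTop 210 [0.566 0.189 0.07 ] [0.601 0.225 0.092] [0.5843 0.2045 0.0827]
modtop 291 [0.551 0.175 0.055] [0.616 0.236 0.075] [0.5784 0.2096 0.0617]
ears 375 [ 0.399 -0.152  0.043] [ 0.928 -0.005  0.06 ] [ 0.807  -0.0694  0.0489]
-0.0008389499053792493
```

View pics/c1.png

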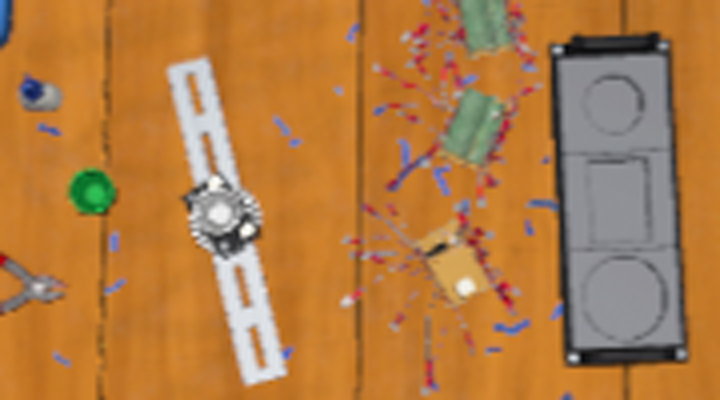

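```bash
cat >> h.py <<'E'
def to(target,yaw=None):
    """print total tool-frame shift (m) to put TCP at target, and turn about tool x to bring jaw axis to yaw (mod pi)"""
    o=readout.get_obs();M=R.from_rotvec(o['ee_rot']).as_matrix()
    d=M.T@(np.array(target)-o['eef_pos'])
    j=np.arctan2(M[1,2],M[0,2]);t=None
    if yaw is not None:
        t=-((yaw-j+np.pi/2)%np.pi-np.pi/2)   # tool x is down
    tilt=np.cross(M[:,0],[0,0,-1]);tilt=M.T@tilt
    print('t',round(float(o['time_s']),2),'pos',o['eef_pos'].round(4),'jaw',round(j,3),'q7',round(o['qpos'][6],2),'F',o['wrist_force'].round(1),'w',round(float(o['width']),4),'shift',d.round(4),'turnx',t,'tiltfix',tilt.round(4))
E
python3 - <<'E'
from h import *
P=cloud(load('top'));
for v in range(20,384,20):
    print(v,[int(1000*P[v:v+20,u:u+20,2].max()) for u in range(100,420,20)])
to([.58,.05,.5],0)
E
```

```text
20 [1587, 80, 1587, 1587, 1587, 11, 1587, 1587, 1587, 126, 1587, 1587, 1587, 71, 1587, 1587]
40 [1587, 1587, 1587, 1587, 1587, 29, 31, 1587, 1587, 1587, 1587, 1587, 1587, 1587, 1587, 1587]
60 [1587, 1587, 1587, 24, 1587, 1587, 30, 21, 12, 131, 1587, 1587, 60, 1587, 1587, 1587]
80 [38, 1587, 33, 1587, 1587, 1587, 1587, 1587, 1587, 1587, 1587, 1587, 1587, 1587, 1587, -539]
100 [1587, 1587, 1587, 1587, 27, 1587, 1587, 1587, 1587, 1587, 1587, 1587, 1587, 1587, 1587, 1587]
120 [1587, 58, 1587, 1587, 1587, 1587, 32, 1587, 1587, 1587, 1587, 128, 1587, 1587, 1587, 1587]
140 [1587, 1587, 1587, 11, 13, 1587, 1587, 1587, 1587, 1587, 1587, 21, 1587, 20, 1587, 1587]
160 [1587, 1587, 34, 1587, 1587, 1587, 11, 1587, 57, 1587, 1587, 25, 1587, 1587, 1587, 7]
180 [1587, 1587, 1587, 1587, 1587, 99, 1587, 1587, 1587, 1587, 1587, 1587, 21, 1587, 1587, 9]
200 [1587, 1587, 1587, 16, 1587, 1587, 1587, 1587, 46, 1587, 1587, 1587, 1587, 1587, 10, 1587]
220 [1587, 1587, 1587, 1587, 1587, 16, 1587, 1587, 43, 1587, 1587, 1587, 1587, 10, 1587, 9]
240 [1587, 1587, 1587, 1587, 1587, 14, 1587, 1587, 1587, 1587, 1587, 1587, 1587, 1587, 1587, 9]
260 [1587, 1587, 1587, 1587, 1587, 1587, 1587, 1587, 1587, 1587, 76, 1587, 1587, 1587, 314, 1587]
280 [10, 1587, 1587, 1587, 1587, 1587, 1587, 68, 1587, 1587, 75, 1587, 12, 1587, 1587, 1587]
300 [1587, 11, 1587, 1587, 1587, 1587, 1587, 1587, 1587, 77, 1587, 1587, 12, 1587, 1587, 8]
320 [1587, 1587, 1587, 1587, 1587, 1587, 16, 1587, 1587, 1587, 1587, 11, 1587, 16, 1587, 11]
340 [1587, 1587, 1587, 1587, 1587, 1587, 1587, 1587, 22, 22, 1587, 1587, 14, 13, 13, 1587]
360 [17, 1587, 1587, 15, 1587, 18, 1587, 1587, 140, 1587, 1587, 1587, 12, 1587, 1587, 1587]
380 [9, 9, 7, 5, 9, 1587, 7, 1587, 195, 234, 1587, 8, 1587, 6, 8, 7]
t 0.1 pos [ 0.274  -0.6706  0.3028] jaw -1.183 q7 -0.03 F [-1.   0.1 -0.3] w 0.0855 shift [-0.1961  0.5558 -0.5517] turnx -1.1828723913648704 tiltfix [-0.     -0.0021  0.0001]
```

Emit:
servo_tool(motion=[[-0.06, 0, 0, 0, 0, 0, -1], [-0.06, 0, 0, 0, 0, 0, -1], [-0.06, 0.02, -0.02, 0, 0, 0, -1], [0, 0.043, -0.043, 0, 0, 0, -1], [0, 0.043, -0.043, 0, 0, 0, -1], [0, 0.043, -0.043, 0, 0, 0, -1], [0, 0.043, -0.043, 0, 0, 0, -1], [0, 0.043, -0.043, 0, 0, 0, -1], [0, 0.043, -0.043, 0, 0, 0, -1], [0, 0.043, -0.043, 0, 0, 0, -1], [0, 0.043, -0.043, 0, 0, 0, -1], [0, 0.043, -0.043, 0, 0, 0, -1]], squeeze=40)

```text
time_s: 1.6
eef_pos: [0.4965, -0.1401, 0.4802]
ee_rot: [0.919, 1.368, -0.919]
wrist_force: [0.6, -0.7, -0.1]
width: 0.0852
```

```bash
python3 - <<'E'
from h import *
to([.58,.1,.42],0)
E
```

```text
t 1.6 pos [ 0.4965 -0.1401  0.4802] jaw -1.183 q7 -1.04 F [ 0.6 -0.7 -0.1] w 0.0852 shift [ 0.0601  0.1681 -0.1908] turnx -1.1832413577177077 tiltfix [0.     0.     0.0003]
```

Emit:
servo_tool(motion=[[0.01, 0.042, -0.048, 0, 0, 0, -1], [0.01, 0.042, -0.048, 0, 0, 0, -1], [0.01, 0.042, -0.048, 0, 0, 0, -1], [0.01, 0.042, -0.046, 0, 0, 0, -1], [0.01, 0, 0, 0, 0, 0, -1], [0, 0, 0, 0, 0, 0, -1]])

```text
time_s: 2.35
eef_pos: [0.5771, 0.0904, 0.4299]
ee_rot: [0.916, 1.37, -0.922]
wrist_force: [-0.1, 0.1, -0.7]
width: 0.0853
```

```bash
python3 - <<'E'
from h import *
to([.58,.2,.42],0)
f=grab('wrist','w1'); print(f['world_from_camera'].round(3))
E
```

```text
t 2.35 pos [0.5771 0.0904 0.4299] jaw -1.183 q7 -1.54 F [-0.1  0.1 -0.7] w 0.0853 shift [ 0.0097  0.0442 -0.1004] turnx -1.1827306866445992 tiltfix [-0.      0.0001  0.0038]
[[ 0.379 -0.892 -0.247  0.639]
 [-0.925 -0.365 -0.101  0.116]
 [-0.     0.267 -0.964  0.5  ]
 [ 0.     0.     0.     1.   ]]
```

View pics/w1.png

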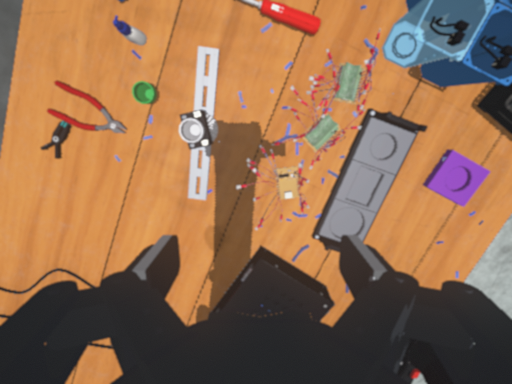

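```bash
python3 - <<'E'
from h import *
f=load('wrist');I=f['pixels']
def crop(u0,u1,v0,v1,k): return cv2.resize(I[v0:v1,u0:u1],None,fx=k,fy=k,interpolation=cv2.INTER_CUBIC)
a=crop(160,240,40,210,3.5);b=crop(300,440,95,265,3.5)
c=np.hstack([a,b]);cv2.imwrite('pics/w1c.png',c[:,:,::-1]);print(a.shape,c.shape)
P=cloud(f)
for n,(u0,u1,v0,v1) in dict(lamp=(175,222,105,155)).items():
    p=P[v0:v1,u0:u1].reshape(-1,3)
    print(np.histogram(p[:,2],bins=np.arange(-.01,.11,.005)))
    for lo,hi in((.083,.1),(.056,.066),(.032,.042)):
        q=p[(p[:,2]>lo)&(p[:,2]<hi)];print(lo,len(q),q.min(0).round(4),q.max(0).round(4),np.median(q,0).round(4))
q=P[95:265,300:440].reshape(-1,3);print(np.histogram(q[:,2],bins=np.arange(-.01,.07,.004)))
for lo,hi in((.016,.023),(.042,.065)):
    w=q[(q[:,2]>lo)&(q[:,2]<hi)]
    print(lo,cv2.minAreaRect((w[:,:2]*1000).astype(np.float32)),np.median(w[:,2]))
p=P[40:210,180:225].reshape(-1,3);w=p[(p[:,2]>.004)&(p[:,2]<.014)]
print(cv2.minAreaRect((w[:,:2]*1000).astype(np.float32)),np.median(w[:,2]))
E
```

```text
(595, 280, 3) (595, 770, 3)
(array([  0, 285, 622, 256,  70,  35,  15,  15,  12,  46,  23,  20,  20,
        27, 487,  74,  82,  54,  43,  38, 120,   0,   0]), array([-0.01 , -0.005,  0.   ,  0.005,  0.01 ,  0.015,  0.02 ,  0.025,
        0.03 ,  0.035,  0.04 ,  0.045,  0.05 ,  0.055,  0.06 ,  0.065,
        0.07 ,  0.075,  0.08 ,  0.085,  0.09 ,  0.095,  0.1  ,  0.105]))
0.083 178 [0.5693 0.1865 0.0832] [0.6044 0.2211 0.0929] [0.5865 0.2053 0.0909]
0.056 532 [0.5557 0.1736 0.056 ] [0.6198 0.2338 0.0659] [0.5888 0.2019 0.0625]
0.032 62 [0.5742 0.1735 0.032 ] [0.6163 0.2033 0.0419] [0.5998 0.1863 0.0376]
(array([    0,   225, 12863,   586,  1008,  1874,  1056,  3186,   261,
         387,   377,   177,   175,   192,   188,    36,    80,     8,
           0]), array([-0.01 , -0.006, -0.002,  0.002,  0.006,  0.01 ,  0.014,  0.018,
        0.022,  0.026,  0.03 ,  0.034,  0.038,  0.042,  0.046,  0.05 ,
        0.054,  0.058,  0.062,  0.066]))
0.016 ((626.3607788085938, -76.14736938476562), (268.8670959472656, 247.99853515625), 55.762474060058594) 0.01925864632568522
0.042 ((612.0537109375, -30.307830810546875), (192.33644104003906, 263.7088928222656), 83.62217712402344) 0.0465274058467417
((588.0792236328125, 199.23631286621094), (264.2329406738281, 44.921695709228516), 14.555951118469238) 0.008499910491447965
```

View pics/w1c.png

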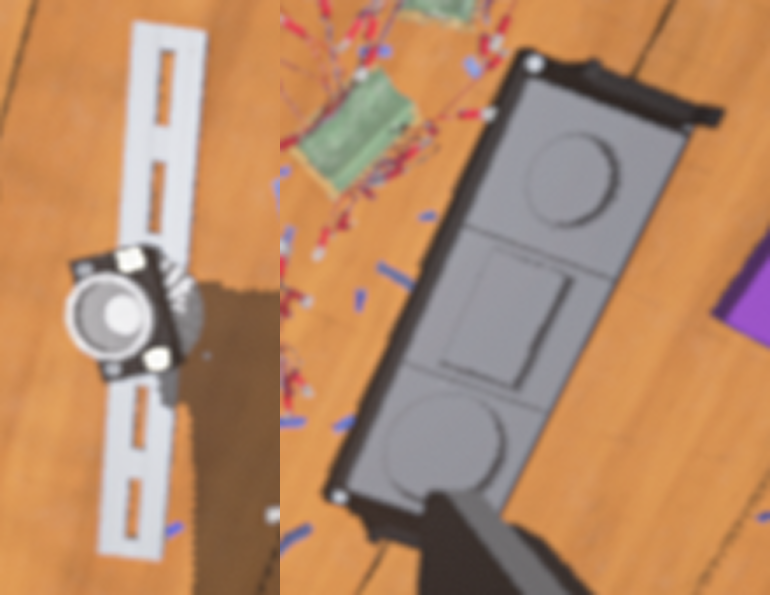

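The crop confirms the choice. The bright reflector rim is at (110,315) on the black module. In the tray, the small round pocket is at (573,180), the rectangle at (510,318) and the large round one at (446,447).

```bash
cat >> h.py <<'E'
def ray(f,u,v,z):
    K=f['camera_matrix'];T=f['world_from_camera']
    d=T[:3,:3]@np.array([(u-K[0,2])/K[0,0],(v-K[1,2])/K[1,1],1]);o=T[:3,3]
    return (o+d*(z-o[2])/d[2])[:2]
E
python3 - <<'E'
from h import *
f=load('wrist');t=load('top')
A=lambda x,y,z:ray(f,x/3.5+160-.36,y/3.5+40-.36,z)
B=lambda x,y,z:ray(f,(x-280)/3.5+300-.36,y/3.5+95-.36,z)
C=lambda x,y,z:ray(t,x/4+155-.37,y/4+145-.37,z)
def fit(n,c):
    c=np.array(c);m=c.mean(0);print(n,m.round(4),[(round(float(np.hypot(*(c[i]-c[(i+1)%4]))),4),round(float(np.arctan2(*(c[(i+1)%4]-c[i])[::-1])),3)) for i in range(4)])
fit('strap w',[A(*p,.008) for p in((135,22),(207,30),(160,560),(98,552))])
fit('strap t',[C(*p,.008) for p in((168,69),(207,58),(287,375),(247,385))])
fit('mod w',[A(*p,.062) for p in((70,262),(150,244),(188,366),(105,381))])
fit('rectpocket w',[B(*p,.019) for p in((495,247),(577,275),(520,388),(440,362))])
fit('rectpocket t',[C(*p,.019) for p in((587,160),(647,155),(652,240),(592,245))])
print('small',B(573,180,.019),C(612,104,.019),'big',B(446,447,.019),C(624,299,.019))
P=cloud(f)
p=P[100:160,170:225].reshape(-1,3);w=p[(p[:,2]>.058)&(p[:,2]<.067)]
print(cv2.minAreaRect((w[:,:2]*1000).astype(np.float32)),np.median(w[:,2]))
q=P[95:265,300:440].reshape(-1,3)
for i in (0,1): print(np.median(P[140:150,380:386,2]),np.median(P[225:230,345:350,2]))
E
```

```text
strap w [0.5865 0.2045] [(0.0341, -1.282), (0.2649, -2.89), (0.034, 1.825), (0.2637, 0.251)]
strap t [0.5862 0.2038] [(0.0326, -1.287), (0.2635, -2.885), (0.0327, 1.817), (0.2623, 0.256)]
mod w [0.5871 0.2027] [(0.0372, -0.973), (0.0557, -2.489), (0.0394, 2.135), (0.0543, 0.613)]
rectpocket w [ 0.6039 -0.1098] [(0.0467, -1.503), (0.0661, -3.108), (0.0468, 1.642), (0.0663, 0.032)]
rectpocket t [ 0.6027 -0.1101] [(0.0483, -1.483), (0.0684, -3.093), (0.0481, 1.657), (0.0683, 0.051)]
small [ 0.68087084 -0.10587927] [ 0.68009839 -0.10475204] big [ 0.52693695 -0.11297144] [ 0.52358015 -0.11300297]
((586.5970458984375, 204.28585815429688), (55.884071350097656, 36.660369873046875), 34.916316986083984) 0.0625434267488548
0.010482682679024441 0.010216924979361608
0.010482682679024441 0.010216924979361608
```

Emit:
servo_tool(motion=[[0.03, 0.012, -0.025, 0, 0, 0, -1], [0.04, 0.012, -0.025, 0, 0, 0, -1], [0.04, 0.014, -0.026, 0, 0, 0, -1], [0.04, 0.013, -0.026, 0, 0, 0, -1], [0.04, 0, 0, 0, 0, 0, -1], [0.03, 0, 0, 0, 0, 0, -1], [0, 0, 0, 0, 0, 0, -1], [0, 0, 0, 0, 0, 0, -1]])

```text
time_s: 3.4
eef_pos: [0.5877, 0.2038, 0.213]
ee_rot: [0.922, 1.365, -0.919]
wrist_force: [-0.8, -0.2, -0.2]
width: 0.0855
```

```bash
python3 - <<'E'
from h import *
to([.5865,.2045,.15],-1.183); print(r.hold_point_z)
E
```

```text
t 3.4 pos [0.5877 0.2038 0.213 ] jaw -1.185 q7 -1.85 F [-0.8 -0.2 -0.2] w 0.0855 shift [ 0.063  -0.001  -0.0011] turnx -0.0021559408127631574 tiltfix [-0.      0.0007 -0.0023]
0.0539
```

Emit:
servo_tool(motion=[[0.04, -0.001, -0.001, 0, 0, 0, -1], [0.023, 0, 0, 0, 0, 0, -1], [0, 0, 0, 0, 0, 0, -0.2], [0, 0, 0, 0, 0, 0, 0], [0, 0, 0, 0, 0, 0, 1], [0, 0, 0, 0, 0, 0, 1], [0, 0, 0, 0, 0, 0, 1], [0, 0, 0, 0, 0, 0, 1], [0, 0, 0, 0, 0, 0, 1]], squeeze=30)

```text
time_s: 4.53
eef_pos: [0.5864, 0.2058, 0.1506]
ee_rot: [0.921, 1.366, -0.917]
wrist_force: [-0.4, -1.0, 5.8]
width: 0.0351
```

```bash
python3 - <<'E'
from h import *
to([.5865,.2045,.2],-1.183); print(r.hold_point_z)
E
```

```text
t 4.53 pos [0.5864 0.2058 0.1506] jaw -1.183 q7 -1.89 F [-0.4 -1.   5.8] w 0.0351 shift [-0.0494 -0.0003  0.0012] turnx -0.0001448193244508733 tiltfix [-0.      0.0004 -0.0035]
0.0539
```

Emit:
servo_tool(motion=[[-0.02, 0, 0, 0, 0, 0, 1], [-0.03, 0, 0, 0, 0, 0, 1], [-0.01, -0.004, 0.04, 0, 0, 0, 1], [0, -0.004, 0.045, 0, 0, 0, 1], [0, -0.005, 0.05, 0, 0, 0, 1], [0, -0.005, 0.05, 0, 0, 0, 1], [0, -0.005, 0.05, 0, 0, 0, 1], [0, -0.004, 0.045, 0, 0, 0, 1], [0, -0.0035, 0.0425, 0, 0, 0, 1], [0, 0, 0, 0, 0, 0, 1], [0, 0, 0, 0, 0, 0, 1]])

```text
time_s: 5.9
eef_pos: [0.6789, -0.1039, 0.2094]
ee_rot: [0.92, 1.368, -0.918]
wrist_force: [-0.3, 0.2, -0.7]
width: 0.0349
```

```bash
python3 - <<'E'
from h import *
to([.6805,-.1053,.1026],-1.183)
f=grab('scene');c=cv2.resize(f['pixels'][110:270,160:350],None,fx=4,fy=4)
g=grab('wrist');d=cv2.resize(g['pixels'],None,fx=.001,fy=.001) if 0 else None
cv2.imwrite('pics/s2.png',c[:,:,::-1])
E
```

```text
t 5.9 pos [ 0.6789 -0.1039  0.2094] jaw -1.183 q7 -1.35 F [-0.3  0.2 -0.7] w 0.0349 shift [0.1068 0.0009 0.002 ] turnx 0.00011393532065762102 tiltfix [ 0.     -0.0007 -0.0011]
```

View pics/s2.png

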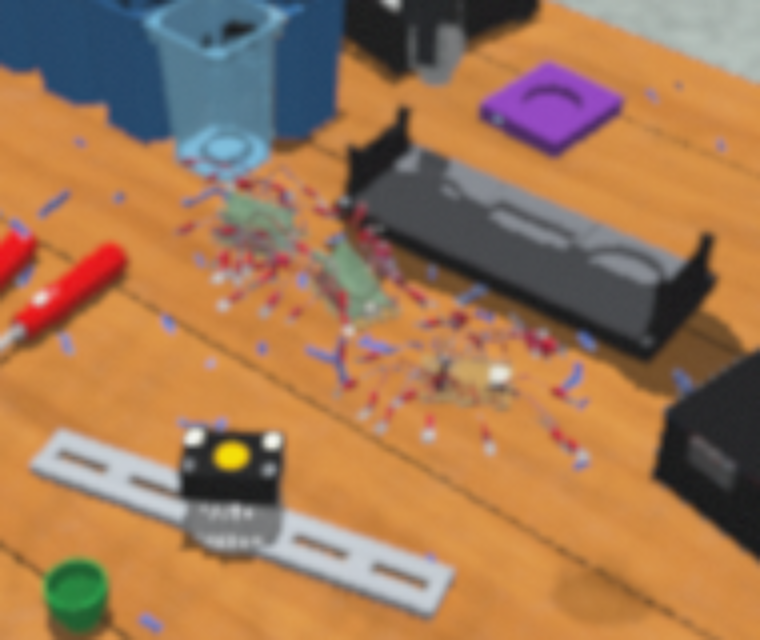

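The reflector is off, and the module with its yellow chip at (232,456) is undisturbed.

Emit:
servo_tool(motion=[[0.04, 0.001, 0.002, 0, 0, 0, 1], [0.04, 0, 0, 0, 0, 0, 1], [0.015, 0, 0, 0, 0, 0, 1], [0.008, 0, 0, 0, 0, 0, 1], [0, 0, 0, 0, 0, 0, 1]])

```text
time_s: 6.62
eef_pos: [0.6811, -0.1056, 0.1061]
ee_rot: [0.919, 1.368, -0.918]
wrist_force: [-0.5, 0.0, -0.0]
width: 0.035
```

```bash
python3 - <<'E'
from h import *
to([.6805,-.1053,.1016],-1.183)
E
```

```text
t 6.62 pos [ 0.6811 -0.1056  0.1061] jaw -1.182 q7 -1.4 F [-0.5  0.  -0. ] w 0.035 shift [ 0.0045 -0.0005 -0.0006] turnx 0.0007618614703972515 tiltfix [-0.      0.0002 -0.0009]
```

Emit:
servo_tool(motion=[[0.0045, 0, 0, 0, 0, 0, 1], [0, 0, 0, 0, 0, 0, 1], [0, 0, 0, 0, 0, 0, -0.3], [0, 0, 0, 0, 0, 0, -0.3], [-0.03, 0, 0, 0, 0, 0, -0.5], [-0.04, 0, 0, 0, 0, 0, -1], [-0.03, 0, -0.02, 0, 0, 0, -1], [0, 0.005, -0.05, 0, 0, 0, -1], [0, 0.005, -0.05, 0, 0, 0, -1], [0, 0.005, -0.05, 0, 0, 0, -1], [0, 0.005, -0.05, 0, 0, 0, -1], [0, 0.005, -0.05, 0, 0, 0, -1]])

```text
time_s: 8.12
eef_pos: [0.6011, 0.1547, 0.2012]
ee_rot: [0.919, 1.368, -0.919]
wrist_force: [0.7, 0.1, -0.3]
width: 0.0855
```

Emit:
servo_tool(motion=[[0, 0.005, -0.05, 0, 0, 0, -1], [0, 0, 0, -0.111, 0, 0, -1], [0, 0, 0, -0.111, 0, 0, -1], [0, 0, 0, 0, 0, 0, -1]])

```text
time_s: 8.62
eef_pos: [0.5873, 0.2014, 0.201]
ee_rot: [0.75, 1.438, -0.75]
wrist_force: [0.1, 0.5, 0.0]
width: 0.0854
```

```bash
python3 - <<'E'
from h import *
to([.5868,.204,.122],.61-np.pi/2)
f=grab('wrist');
P=cloud(f);p=P.reshape(-1,3);w=p[(p[:,2]>.057)&(p[:,2]<.067)&(np.hypot(p[:,0]-.587,p[:,1]-.204)<.045)]
print(cv2.minAreaRect((w[:,:2]*1000).astype(np.float32)),np.median(w[:,2]))
g=grab('scene');a=g['pixels'][110:200,230:360];b=f['pixels']
c=np.vstack([cv2.resize(a,(433,300),interpolation=cv2.INTER_CUBIC),cv2.resize(b,(433,300))])
cv2.imwrite('pics/s3.png',c[:,:,::-1])
E
```

```text
t 8.62 pos [0.5873 0.2014 0.201 ] jaw -0.962 q7 -1.68 F [0.1 0.5 0. ] w 0.0854 shift [ 0.079   0.0011 -0.0024] turnx -0.001267633403910562 tiltfix [ 0.     -0.0003  0.0001]
((586.28564453125, 204.46432495117188), (56.581295013427734, 36.06946563720703), 34.81523513793945) 0.06224938282361257
```

View pics/s3.png

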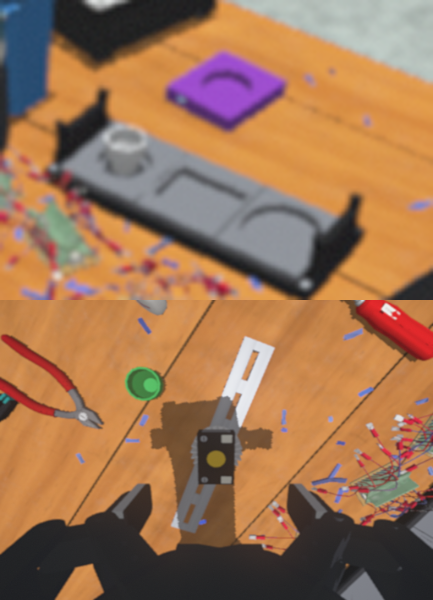

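The reflector stands upright in its nest at (125,148). The module at (215,457) is lined up between the jaws.

Emit:
servo_tool(motion=[[0.04, 0.001, -0.0025, 0, 0, 0, -1], [0.03, 0, 0, 0, 0, 0, -1], [0.009, 0, 0, 0, 0, 0, -1], [0, 0, 0, 0, 0, 0, 0], [0, 0, 0, 0, 0, 0, 0.05], [0, 0, 0, 0, 0, 0, 1], [0, 0, 0, 0, 0, 0, 1], [0, 0, 0, 0, 0, 0, 1], [0, 0, 0, 0, 0, 0, 1]], squeeze=40)

```text
time_s: 9.85
eef_pos: [0.5877, 0.2045, 0.1235]
ee_rot: [0.751, 1.436, -0.748]
wrist_force: [-0.7, -0.4, 7.5]
width: 0.0349
```

Emit:
servo_tool(motion=[[-0.015, 0, 0, 0, 0, 0, 1], [-0.03, 0, 0, 0, 0, 0, 1], [-0.03, 0, 0, 0.14, 0, 0, 1], [0, 0, 0, 0.14, 0, 0, 1], [0, 0, 0, 0.14, 0, 0, 1], [0, 0, 0, 0.143, 0, 0, 1], [0, 0, 0, 0, 0, 0, 1]])

```text
time_s: 10.72
eef_pos: [0.5866, 0.2042, 0.1977]
ee_rot: [1.173, 1.231, -1.173]
wrist_force: [-0.5, -0.3, -0.5]
width: 0.035
```

```bash
python3 - <<'E'
from h import *
to([.6033,-.110,.15],.047-np.pi/2)
E
```

```text
t 10.72 pos [0.5866 0.2042 0.1977] jaw -1.522 q7 -2.11 F [-0.5 -0.3 -0.5] w 0.035 shift [0.0477 0.0014 0.3146] turnx 0.0016755667142316355 tiltfix [ 0.      0.0001 -0.0004]
```

Emit:
servo_tool(motion=[[0, 0.0014, 0.04, 0, 0, 0, 1], [0, 0, 0.05, 0, 0, 0, 1], [0, 0, 0.05, 0, 0, 0, 1], [0, 0, 0.05, 0, 0, 0, 1], [0, 0, 0.05, 0, 0, 0, 1], [0, 0, 0.045, 0, 0, 0, 1], [0.03, 0, 0.0295, 0, 0, 0, 1], [0.018, 0, 0, 0, 0, 0, 1], [0, 0, 0, 0, 0, 0, 1], [0, 0, 0, 0, 0, 0, 1]])

```text
time_s: 11.98
eef_pos: [0.6034, -0.1079, 0.1495]
ee_rot: [1.173, 1.233, -1.171]
wrist_force: [-0.1, 0.2, -1.3]
width: 0.035
```

```bash
python3 - <<'E'
from h import *
to([.6033,-.110,.096],.047-np.pi/2)
E
```

```text
t 11.97 pos [ 0.6034 -0.1079  0.1495] jaw -1.52 q7 -1.65 F [-0.1  0.2 -1.3] w 0.035 shift [ 0.0535 -0.0003  0.0022] turnx 0.0033056718986514966 tiltfix [-0.     -0.0013 -0.0009]
```

Emit:
servo_tool(motion=[[0.02, 0, 0.002, 0, 0, 0, 1], [0.02, 0, 0, 0, 0, 0, 1], [0.0135, 0, 0, 0, 0, 0, 1], [0, 0, 0, 0, 0, 0, 1]])

```text
time_s: 12.48
eef_pos: [0.6027, -0.1118, 0.0943]
ee_rot: [1.174, 1.232, -1.175]
wrist_force: [0.4, -0.2, -0.4]
width: 0.0347
```

Emit:
servo_tool(motion=[[0, 0, 0, 0, 0, 0, -0.25], [0, 0, 0, 0, 0, 0, -0.25], [-0.03, 0, 0, 0, 0, 0, -0.5], [-0.05, 0, 0, 0, 0, 0, -1], [-0.02, 0, -0.03, 0, 0, 0, -1], [0, 0, -0.05, 0, 0, 0, -1], [0, 0, -0.05, 0, 0, 0, -1], [0, 0, -0.05, 0, 0, 0, -1], [0, 0, -0.05, 0, 0, 0, -1], [0, 0, -0.05, 0, 0, 0, -1], [0, 0, -0.034, 0, 0, 0, -1], [0, 0, 0, 0, 0, 0, -1]])

```text
time_s: 13.98
eef_pos: [0.5875, 0.2063, 0.1958]
ee_rot: [1.172, 1.236, -1.168]
wrist_force: [0.1, -0.3, 0.4]
width: 0.0856
```

```bash
python3 - <<'E'
from h import *
to([.5865,.204,.093],.253-np.pi/2)
f=grab('wrist');
P=cloud(f);p=P.reshape(-1,3);w=p[(p[:,2]>.03)&(p[:,2]<.045)&(np.hypot(p[:,0]-.587,p[:,1]-.204)<.045)]
print(cv2.minEnclosingCircle((w[:,:2]*1000).astype(np.float32)),np.median(w[:,2]),(w.min(0)+w.max(0))/2)
g=grab('scene');a=g['pixels'][110:200,230:360];b=f['pixels']
c=np.vstack([cv2.resize(a,(433,300),interpolation=cv2.INTER_CUBIC),cv2.resize(b,(433,300))])
cv2.imwrite('pics/s4.png',c[:,:,::-1])
E
```

```text
t 13.97 pos [0.5875 0.2063 0.1958] jaw -1.517 q7 -2.11 F [ 0.1 -0.3  0.4] w 0.0856 shift [ 0.1027 -0.0012  0.0026] turnx -0.19952041270737464 tiltfix [ 0.     -0.0031 -0.0007]
((586.3221435546875, 204.47933959960938), 28.136768341064453) 0.038085081891998274 [0.58658096 0.20423246 0.0353353 ]
```

View pics/s4.png

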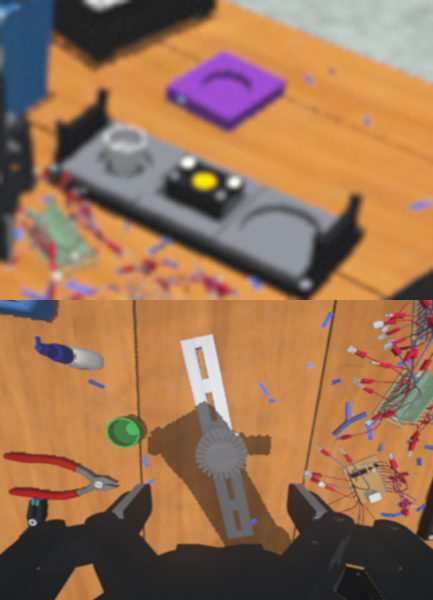

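The module is seated with the yellow chip at (204,181). The heat sink is clear and centred.

Emit:
servo_tool(motion=[[0.04, -0.0012, 0.0026, 0, -0.003, 0, -1], [0.04, 0, 0, 0, 0, 0, -1], [0.02, 0, 0, 0, 0, 0, -1], [0.003, 0, 0, 0, 0, 0, -1], [0, 0, 0, 0, 0, 0, -0.5], [0, 0, 0, 0, 0, 0, 1], [0, 0, 0, 0, 0, 0, 1], [0, 0, 0, 0, 0, 0, 1], [0, 0, 0, 0, 0, 0, 1]], squeeze=60)

```text
time_s: 15.2
eef_pos: [0.5885, 0.1999, 0.0947]
ee_rot: [1.176, 1.228, -1.172]
wrist_force: [-0.3, 1.1, 6.9]
width: 0.0535
```

Emit:
servo_tool(motion=[[-0.01, 0, 0, 0, 0, 0, 1], [-0.03, 0, 0, 0, 0, 0, 1], [-0.04, 0, 0, 0, 0, 0, 1], [-0.02, 0, 0, 0, 0, 0, 1], [0, 0, 0, 0, 0, 0, 1]])

```text
time_s: 15.82
eef_pos: [0.5879, 0.1991, 0.1941]
ee_rot: [1.175, 1.227, -1.173]
wrist_force: [0.2, -0.2, -1.8]
width: 0.0537
```

```bash
python3 - <<'E'
from h import *
to([.5255,-.113,.15],.047-np.pi/2)
E
```

```text
t 15.82 pos [0.5879 0.1991 0.1941] jaw -1.524 q7 -2.12 F [ 0.2 -0.2 -1.8] w 0.0537 shift [ 0.0445 -0.077   0.3088] turnx -0.0005027141819948788 tiltfix [ 0.      0.0021 -0.0032]
```

Emit:
servo_tool(motion=[[0, -0.01, 0.04, 0, 0, 0, 1], [0, -0.012, 0.05, 0, 0, 0, 1], [0, -0.012, 0.05, 0, 0, 0, 1], [0, -0.012, 0.05, 0, 0, 0, 1], [0, -0.012, 0.05, 0, 0, 0, 1], [0, -0.012, 0.045, 0, 0, 0, 1], [0.02, -0.006, 0.0238, 0, 0, 0, 1], [0.024, 0, 0, 0, 0, 0, 1], [0, 0, 0, 0, 0, 0, 1], [0, 0, 0, 0, 0, 0, 1]])

```text
time_s: 17.08
eef_pos: [0.5257, -0.1124, 0.1491]
ee_rot: [1.172, 1.23, -1.176]
wrist_force: [1.6, -0.1, -1.7]
width: 0.0535
```

```bash
python3 - <<'E'
from h import *
to([.527,-.113,.0972],.047-np.pi/2)
f=grab('scene');cv2.imwrite('pics/s5.png',cv2.resize(f['pixels'][100:210,220:370],None,fx=5,fy=5)[:,:,::-1])
E
```

```text
t 17.07 pos [ 0.5257 -0.1124  0.1491] jaw -1.523 q7 -1.67 F [ 1.6 -0.1 -1.7] w 0.0535 shift [0.0519 0.0013 0.0005] turnx 0.0009314931327919496 tiltfix [-0.      0.0024  0.0008]
```

View pics/s5.png

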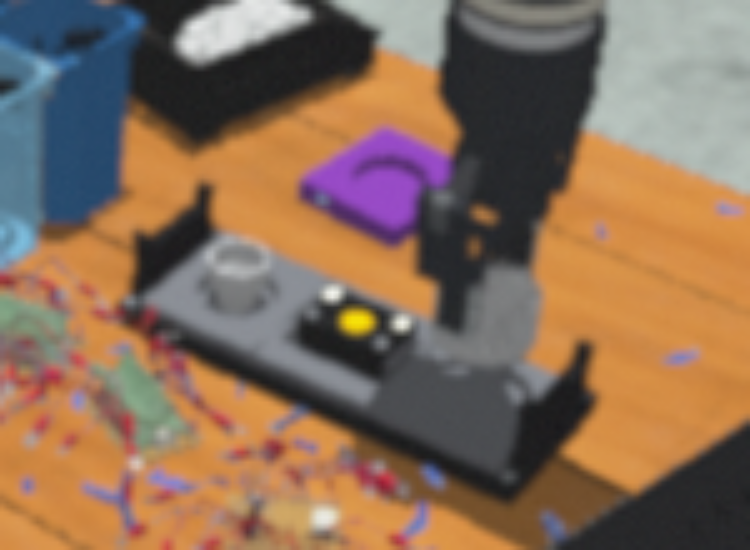

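The heat sink at (505,310) looks tipped about the jaw axis, so I'll take a closer look before lowering.

```bash
python3 - <<'E'
from h import *
f=grab('wrist');s=load('scene')
c=np.hstack([cv2.resize(f['pixels'][150:384,100:412],(400,300)),cv2.resize(s['pixels'][130:190,290:350],(300,300),interpolation=cv2.INTER_CUBIC)])
cv2.imwrite('pics/s6.png',c[:,:,::-1])
P=cloud(s)[145:180,308:332].reshape(-1,3)
p=P[(abs(P[:,0]-.526)<.05)&(abs(P[:,1]+.112)<.045)&(P[:,2]>.025)];print(np.percentile(p,[2,50,98],axis=0).round(3))
E
```

```text
[[ 0.493 -0.141  0.061]
 [ 0.513 -0.098  0.091]
 [ 0.532 -0.071  0.149]]
```

View pics/s6.png

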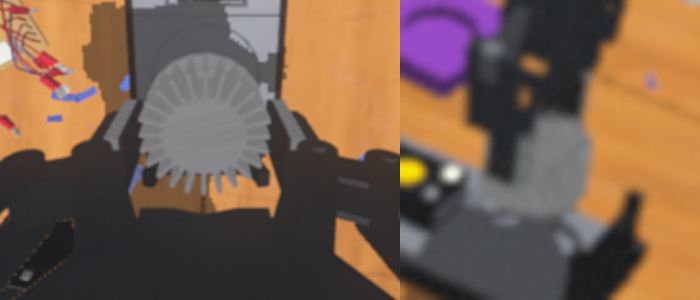

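```bash
python3 - <<'E'
from h import *
o=readout.get_obs();M=R.from_rotvec(o['ee_rot']).as_matrix()
def ana(n,f,box):
    u0,u1,v0,v1=box
    p=((cloud(f)-o['eef_pos'])@M)[v0:v1,u0:u1].reshape(-1,3)
    q=p[(p[:,0]>.02)&(p[:,0]<.12)&(abs(p[:,1])<.04)&(abs(p[:,2])<.026)]
    print(n,len(q),np.percentile(q,[1,5,25,50,75,95,99],axis=0).round(3).tolist())
    best=None
    rng=np.random.default_rng(0)
    for _ in range(500):
        a=q[rng.choice(len(q),3,False)];nn=np.cross(a[1]-a[0],a[2]-a[0]);l=np.linalg.norm(nn)
        if l<1e-6: continue
        nn/=l;d=abs((q-a[0])@nn)<.0015
        if best is None or d.sum()>best[0]: best=(d.sum(),nn,d)
    print('plane',best[0],best[1].round(3),q[best[2]].mean(0).round(4),np.ptp(q[best[2]],axis=0).round(3))
# wrist: crop 100..412 x150..384 scaled 1.28
ana('wrist',load('wrist'),(200,320,185,310))
ana('scene',load('scene'),(308,335,145,185))
E
```

```text
wrist 8144 [[0.055, -0.026, -0.025], [0.056, -0.021, -0.022], [0.057, -0.008, -0.011], [0.057, 0.004, -0.0], [0.062, 0.015, 0.011], [0.081, 0.023, 0.022], [0.083, 0.025, 0.025]]
plane 4958 [-1.     0.004 -0.017] [ 0.0568 -0.0012 -0.0003] [0.004 0.056 0.052]
scene 248 [[0.036, -0.033, -0.026], [0.046, -0.032, -0.024], [0.058, -0.026, -0.016], [0.061, -0.018, -0.005], [0.075, -0.01, 0.008], [0.084, 0.001, 0.025], [0.088, 0.007, 0.026]]
plane 77 [0.999 0.021 0.042] [ 0.0589 -0.015   0.0024] [0.004 0.04  0.051]
```

The depth fit clears it: the top face is level within 1° and the heat sink is centred to about 1 mm, so the view was only foreshortened. Lowering now.

Emit:
servo_tool(motion=[[0.02, 0.0013, 0.0005, 0, 0, 0, 1], [0.02, 0, 0, 0, 0, 0, 1], [0.011, 0, 0, 0, 0, 0, 1], [0, 0, 0, 0, 0, 0, 1]])

```text
time_s: 17.68
eef_pos: [0.527, -0.1133, 0.0982]
ee_rot: [1.172, 1.23, -1.176]
wrist_force: [-0.4, -0.4, -1.7]
width: 0.0539
```

Emit:
servo_tool(motion=[[0.001, 0, 0, 0, 0, 0, 1], [0, 0, 0, 0, 0, 0, -0.6], [0, 0, 0, 0, 0, 0, -0.7], [-0.02, 0, 0, 0, 0, 0, -0.7], [-0.05, 0, 0, 0, 0, 0, -1], [-0.05, 0.01, -0.03, 0, 0, 0, -1], [0, 0.01, -0.05, 0, 0, 0, -1], [0, 0.01, -0.05, 0, 0, 0, -1], [0, 0.01, -0.05, 0, 0, 0, -1], [0, 0.01, -0.05, 0, 0, 0, -1], [0, 0.01, -0.05, 0, 0, 0, -1], [0, 0.01, -0.03, 0, 0, 0, -1]])

```text
time_s: 19.18
eef_pos: [0.5821, 0.2033, 0.217]
ee_rot: [1.171, 1.231, -1.172]
wrist_force: [0.5, 0.5, 0.4]
width: 0.0854
```

Emit:
servo_tool(motion=[[0, 0, 0, -0.1, 0, 0, -1], [0, 0, 0, -0.105, 0, 0, -1], [0, 0, 0, 0, 0, 0, -1], [0, 0, 0, 0, 0, 0, -1]])

```text
time_s: 19.68
eef_pos: [0.5825, 0.1994, 0.2166]
ee_rot: [1.021, 1.315, -1.025]
wrist_force: [0.5, 0.4, 0.4]
width: 0.0858
```

```bash
python3 - <<'E'
from h import *
f=grab('wrist')
P=cloud(f).reshape(-1,3);w=P[(P[:,2]>.0045)&(P[:,2]<.012)&(abs(P[:,0]-.59)<.16)&(abs(P[:,1]-.205)<.07)]
C=f['pixels'].reshape(-1,3)[(P[:,2]>.0045)&(P[:,2]<.012)&(abs(P[:,0]-.59)<.16)&(abs(P[:,1]-.205)<.07)].astype(int)
g=w[(C.max(1)-C.min(1)<35)&(C.min(1)>60)]
print(len(w),len(g),cv2.minAreaRect((g[:,:2]*1000).astype(np.float32)),np.median(g[:,2]))
to([.5865,.2042,.078],.253-np.pi/2)
s=grab('scene')
c=np.hstack([cv2.resize(f['pixels'],(400,300)),cv2.resize(s['pixels'][110:200,230:350],(400,300),interpolation=cv2.INTER_CUBIC)])
cv2.imwrite('pics/s7.png',c[:,:,::-1])
E
```

```text
7068 7021 ((586.2384033203125, 204.32785034179688), (264.2752380371094, 34.01714324951172), 14.587868690490723) 0.008464346847790571
t 19.73 pos [0.5825 0.1994 0.2166] jaw -1.321 q7 -1.97 F [ 1.1 -0.7 -0.2] w 0.0852 shift [ 0.1386  0.0052 -0.0041] turnx -0.0027602135504047887 tiltfix [-0.      0.003   0.0004]
```

View pics/s7.png

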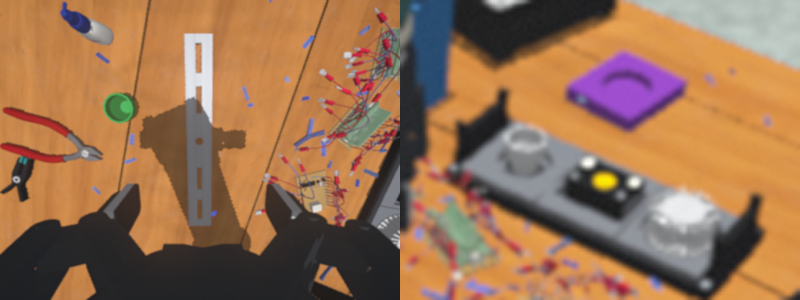

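All three parts are seated: reflector at (525,145), module at (605,185), heat sink at (685,222). The strap is still in place and measures (0.5863, 0.2043) at yaw 0.2546.

Emit:
servo_tool(motion=[[0.04, 0.0052, -0.0041, -0.003, 0, 0, -1], [0.05, 0, 0, 0, 0, 0, -1], [0.035, 0, 0, 0, 0, 0, -1], [0, 0, 0, 0, 0, 0, -1], [0, 0, 0, 0, 0, 0, -0.4], [0, 0, 0, 0, 0, 0, -0.4], [0, 0, 0, 0, 0, 0, -0.4]])

```text
time_s: 20.65
eef_pos: [0.5873, 0.2047, 0.093]
ee_rot: [1.019, 1.316, -1.019]
wrist_force: [0.1, 0.2, 0.5]
width: 0.0597
```

```bash
python3 - <<'E'
from h import *
to([.5863,.2043,.0755],.2546-np.pi/2)
E
```

```text
t 20.65 pos [0.5873 0.2047 0.093 ] jaw -1.316 q7 -2.04 F [0.1 0.2 0.5] w 0.0597 shift [ 0.0175 -0.0011  0.0001] turnx -1.2680977572010477e-05 tiltfix [-0.      0.0026 -0.0019]
```

Emit:
servo_tool(motion=[[0.01, -0.001, 0, 0, 0, 0, -0.4], [0.0065, 0, 0, 0, 0, 0, -0.4], [0, 0, 0, 0, 0, 0, -0.4], [0, 0, 0, 0, 0, 0, -0.4]])

```text
time_s: 21.15
eef_pos: [0.5855, 0.2042, 0.0747]
ee_rot: [1.017, 1.317, -1.021]
wrist_force: [-0.8, -0.3, -0.3]
width: 0.0598
```

```bash
python3 - <<'E'
from h import *
to([.5863,.2043,.0755],.2546-np.pi/2)
E
```

```text
t 21.15 pos [0.5855 0.2042 0.0747] jaw -1.316 q7 -2.05 F [-0.8 -0.3 -0.3] w 0.0598 shift [-0.0008  0.0008  0.0002] turnx 0.0002902486660003589 tiltfix [-0.      0.0029  0.001 ]
```

Emit:
servo_tool(motion=[[0, 0.0005, 0, 0, 0, 0, 0], [0, 0, 0, 0, 0, 0, 0.1], [0, 0, 0, 0, 0, 0, 1], [0, 0, 0, 0, 0, 0, 1], [0, 0, 0, 0, 0, 0, 1], [0, 0, 0, 0, 0, 0, 1], [-0.01, 0, 0, 0, 0, 0, 1], [-0.02, 0, 0, 0, 0, 0, 1], [-0.02, 0, 0, 0, 0, 0, 1], [0, 0, 0, 0, 0, 0, 1]], squeeze=80)

```text
time_s: 22.4
eef_pos: [0.5874, 0.205, 0.1275]
ee_rot: [1.021, 1.315, -1.017]
wrist_force: [0.1, 0.4, -2.6]
width: 0.0307
```

```bash
python3 - <<'E'
from h import *
s=grab('scene');f=grab('wrist')
P=cloud(f);p=P.reshape(-1,3);C=f['pixels'].reshape(-1,3).astype(int)
m=(p[:,2]>.03)&(p[:,2]<.09)&(abs(p[:,0]-.59)<.16)&(abs(p[:,1]-.205)<.07)&(C.max(1)-C.min(1)<35)&(C.min(1)>60)
g=p[m];c=g.mean(0);v=np.linalg.svd(g-c,full_matrices=0)[2];print(len(g),c.round(4),v.round(3))
print(cv2.minAreaRect((g[:,:2]*1000).astype(np.float32)))
o=(g[:,0]>.65);print(np.median(g[o],0),np.median(g[~o],0))
to([.5863,.2043,.18],.047-np.pi/2)
c=np.hstack([cv2.resize(f['pixels'],(400,300)),cv2.resize(s['pixels'][130:280,140:340],(400,300),interpolation=cv2.INTER_CUBIC)])
cv2.imwrite('pics/s8.png',c[:,:,::-1])
E
```

```text
18615 [0.6312 0.2159 0.0599] [[-0.968 -0.251  0.006]
 [-0.251  0.968  0.   ]
 [-0.006 -0.001 -1.   ]]
((622.4000244140625, 211.77908325195312), (166.722412109375, 48.32871627807617), 10.752711296081543)
[0.67607424 0.22592865 0.05949418] [0.6021548  0.20780852 0.05927574]
t 22.5 pos [0.5861 0.2044 0.1255] jaw -1.316 q7 -2.03 F [-0.8 -0.9 -1.9] w 0.031 shift [-0.0545  0.0001  0.0003] turnx 0.20767006930511966 tiltfix [-0.      0.0029 -0.0002]
```

View pics/s8.png

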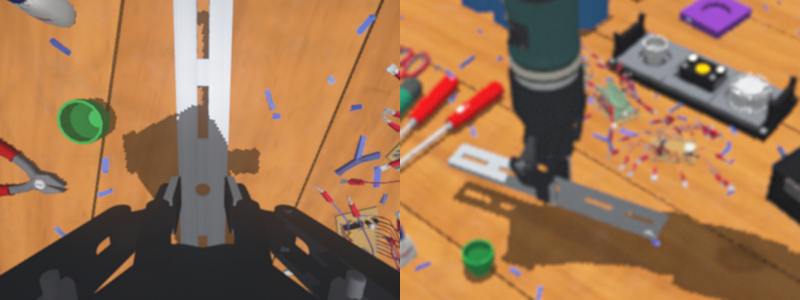

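The strap is held level (pitch about 0.006) across its middle, top at z = 0.0595. Lifting, turning it to the tray's yaw and carrying it over.

Emit:
servo_tool(motion=[[-0.02, 0, 0, 0, 0, 0, 1], [-0.03, 0, 0, 0, 0, 0, 1], [-0.02, 0, 0, 0.04, 0, 0, 1], [0, 0, 0, 0.06, 0, 0, 1], [0, 0, 0, 0.06, 0, 0, 1], [0, 0, 0, 0.048, 0, 0, 1], [0, 0, 0, 0, 0, 0, 1]])

```text
time_s: 23.38
eef_pos: [0.5859, 0.2047, 0.1951]
ee_rot: [1.172, 1.229, -1.176]
wrist_force: [0.1, 1.1, -1.8]
width: 0.031
```

```bash
python3 - <<'E'
from h import *
to([.603,-.1095,.18],.047-np.pi/2)
E
```

```text
t 23.38 pos [0.5859 0.2047 0.1951] jaw -1.524 q7 -2.15 F [ 0.1  1.1 -1.8] w 0.031 shift [0.0161 0.0025 0.3146] turnx -0.0003490996824058179 tiltfix [0.     0.0032 0.0001]
```

Emit:
servo_tool(motion=[[0, 0.0025, 0.02, 0, 0, 0, 1], [0, 0, 0.035, 0, 0, 0, 1], [0, 0, 0.04, 0, 0, 0, 1], [0, 0, 0.045, 0, 0, 0, 1], [0, 0, 0.045, 0, 0, 0, 1], [0, 0, 0.04, 0, 0, 0, 1], [0, 0, 0.035, 0, 0, 0, 1], [0, 0, 0.03, 0, 0, 0, 1], [0, 0, 0.0246, 0, 0, 0, 1], [0, 0, 0, 0, 0, 0, 1], [0, 0, 0, 0, 0, 0, 1]])

```text
time_s: 24.75
eef_pos: [0.6028, -0.1092, 0.1958]
ee_rot: [1.173, 1.23, -1.176]
wrist_force: [-0.2, 0.1, -0.3]
width: 0.0311
```

```bash
python3 - <<'E'
from h import *
to([.603,-.1095,.121],.047-np.pi/2)
f=grab('top');a=f['pixels'][135:255,255:375]
s=grab('scene')
c=np.hstack([cv2.resize(a,(400,400),interpolation=cv2.INTER_CUBIC),cv2.resize(s['pixels'][100:200,230:330],(400,400),interpolation=cv2.INTER_CUBIC)])
cv2.imwrite('pics/s9.png',c[:,:,::-1])
w=grab('wrist')
for nm,F in(('top',f),('scene',s),('wrist',w)):
    p=cloud(F).reshape(-1,3);C=F['pixels'].reshape(-1,3).astype(int)
    m=(p[:,2]>.09)&(p[:,2]<.145)&(abs(p[:,0]-.603)<.15)&(abs(p[:,1]+.11)<.05)&(C.min(1)>100)&(C.max(1)-C.min(1)<40)
    g=p[m]; far=g[g[:,0]>.66];near=g[g[:,0]<.54]
    for q in(far,near):
        if len(q)>20: print(nm,len(q),q.min(0).round(4),q.max(0).round(4),np.median(q,0).round(4))
E
```

```text
t 24.75 pos [ 0.6028 -0.1092  0.1958] jaw -1.524 q7 -1.66 F [-0.2  0.1 -0.3] w 0.0311 shift [0.0748 0.0002 0.0002] turnx -0.00019872503236428862 tiltfix [0.     0.0023 0.0005]
top 159 [ 0.6609 -0.1191  0.118 ] [ 0.7331 -0.0872  0.1373] [ 0.7075 -0.0969  0.1282]
top 218 [ 0.4721 -0.1301  0.1196] [ 0.54   -0.094   0.1382] [ 0.51   -0.1137  0.1289]
scene 203 [ 0.6601 -0.1221  0.1211] [ 0.7346 -0.0823  0.1303] [ 0.6943 -0.0987  0.1269]
scene 233 [ 0.4704 -0.131   0.1211] [ 0.5393 -0.0915  0.1308] [ 0.5044 -0.1074  0.1271]
wrist 8512 [ 0.66   -0.1225  0.1257] [ 0.7227 -0.0855  0.1318] [ 0.6918 -0.1047  0.1288]
```

View pics/s9.png

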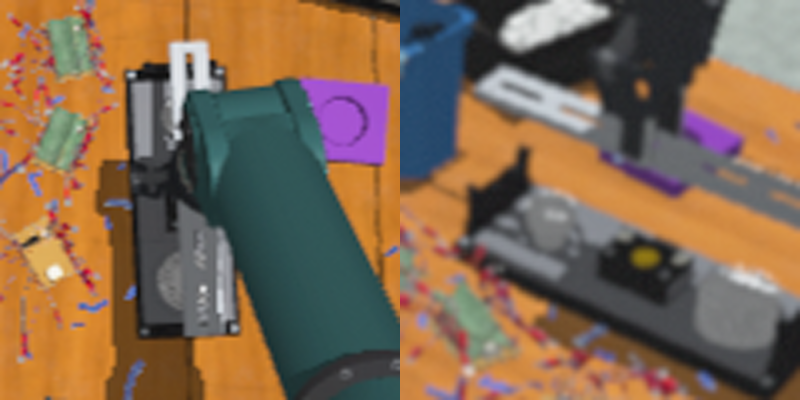

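The strap is level (z about 0.128 at both ends), lips down, centred at about (0.603, -0.108) and lined up over the saddles. Lowering it.

Emit:
servo_tool(motion=[[0.02, 0, 0.001, 0, 0, 0, 1], [0.025, 0, 0, 0, 0, 0, 1], [0.015, 0, 0, 0, 0, 0, 1], [0.008, 0, 0, 0, 0, 0, 1], [0, 0, 0, 0, 0, 0, 1], [0, 0, 0, 0, 0, 0, 1]])

```text
time_s: 25.65
eef_pos: [0.6038, -0.1107, 0.1285]
ee_rot: [1.173, 1.228, -1.175]
wrist_force: [0.0, 0.2, -2.0]
width: 0.0307
```

```bash
cat > e.py <<'E'
from h import *
to([.603,-.1095,.121],.047-np.pi/2)
for nm in('top','scene','wrist'):
    F=grab(nm);p=cloud(F).reshape(-1,3);C=F['pixels'].reshape(-1,3).astype(int)
    m=(p[:,2]>.045)&(p[:,2]<.075)&(abs(p[:,0]-.603)<.14)&(abs(p[:,1]+.11)<.045)&(C.min(1)>100)&(C.max(1)-C.min(1)<40)
    g=p[m]
    for q in(g[g[:,0]>.66],g[g[:,0]<.54]):
        if len(q)>20: print(nm,len(q),np.percentile(q,[1,50,99],axis=0).round(4).tolist())
E
python3 e.py
```

```text
t 25.65 pos [ 0.6038 -0.1107  0.1285] jaw -1.524 q7 -1.69 F [ 0.   0.2 -2. ] w 0.0307 shift [ 0.0075 -0.0008 -0.0012] turnx -0.00015453888171323982 tiltfix [-0.      0.0032 -0.0013]
top 166 [[0.664, -0.1221, 0.0467], [0.7081, -0.1014, 0.0613], [0.7343, -0.088, 0.0722]]
top 189 [[0.4734, -0.1311, 0.0525], [0.5104, -0.1145, 0.061], [0.5382, -0.0963, 0.0682]]
scene 210 [[0.6609, -0.1293, 0.0523], [0.6954, -0.1013, 0.0595], [0.7324, -0.0857, 0.0624]]
scene 218 [[0.4748, -0.1309, 0.0521], [0.5073, -0.1071, 0.0595], [0.5388, -0.0943, 0.0623]]
wrist 8683 [[0.6608, -0.1242, 0.0597], [0.6927, -0.1077, 0.0617], [0.7224, -0.0897, 0.0632]]
```

Emit:
servo_tool(motion=[[0.004, 0, -0.001, 0, 0, 0, 1], [0.002, 0, 0, 0, 0, 0, 1], [0.0015, 0, 0, 0, 0, 0, 1], [0, 0, 0, 0, 0, 0, 1]])

```text
time_s: 26.3
eef_pos: [0.6032, -0.1095, 0.1216]
ee_rot: [1.172, 1.229, -1.176]
wrist_force: [-2.4, 0.4, 8.4]
width: 0.0307
```

```bash
python3 e.py
```

```text
t 26.3 pos [ 0.6032 -0.1095  0.1216] jaw -1.524 q7 -1.7 F [-2.4  0.4  8.4] w 0.0307 shift [ 0.0006 -0.0002 -0.    ] turnx -8.865467489238554e-05 tiltfix [-0.      0.0034  0.0004]
top 162 [[0.6658, -0.121, 0.0472], [0.709, -0.0993, 0.0545], [0.7343, -0.0862, 0.0619]]
top 196 [[0.4734, -0.1297, 0.0456], [0.5108, -0.1133, 0.0543], [0.5386, -0.0945, 0.0613]]
scene 205 [[0.6606, -0.1284, 0.0461], [0.6957, -0.1015, 0.0522], [0.733, -0.0851, 0.055]]
scene 219 [[0.4744, -0.1296, 0.0464], [0.5077, -0.1081, 0.0524], [0.5393, -0.0936, 0.0556]]
wrist 8594 [[0.6608, -0.1229, 0.0528], [0.6921, -0.1064, 0.0545], [0.7215, -0.0885, 0.0561]]
```

Seated: about 10 N of contact force and the top at 0.0545 at both ends. Releasing and backing off.

Emit:
servo_tool(motion=[[0, 0, 0, 0, 0, 0, -0.2], [0, 0, 0, 0, 0, 0, -0.3], [0, 0, 0, 0, 0, 0, -0.4], [-0.02, 0, 0, 0, 0, 0, -0.4], [-0.05, 0, 0, 0, 0, 0, -0.4], [-0.06, 0, 0, 0, 0, 0, -0.4], [-0.05, 0, -0.05, 0, 0, 0, -0.4], [0, 0, -0.06, 0, 0, 0, -0.4], [0, 0, -0.06, 0, 0, 0, -0.4], [0, 0, -0.06, 0, 0, 0, -0.4], [0, 0, 0, 0, 0, 0, -0.4]])

```text
time_s: 27.82
eef_pos: [0.5916, 0.1228, 0.2959]
ee_rot: [1.169, 1.236, -1.163]
wrist_force: [-0.6, -0.5, -0.8]
width: 0.0599
```

```bash
python3 e.py; python3 - <<'E'
from h import *
f=load('top');s=load('scene')
c=np.hstack([cv2.resize(f['pixels'][130:260,110:380],(400,193),interpolation=cv2.INTER_CUBIC),np.zeros((193,0,3),np.uint8)])
d=cv2.resize(s['pixels'][110:210,230:363],(400,300),interpolation=cv2.INTER_CUBIC)
cv2.imwrite('pics/s10.png',np.vstack([c,d])[:,:,::-1])
E
```

```text
t 27.82 pos [0.5916 0.1228 0.2959] jaw -1.512 q7 -1.99 F [-0.6 -0.5 -0.8] w 0.0599 shift [ 0.1745 -0.0026  0.2329] turnx 0.01130546020266232 tiltfix [-0.     -0.0019 -0.0024]
top 228 [[0.6607, -0.1215, 0.0464], [0.6975, -0.1022, 0.0551], [0.7347, -0.086, 0.062]]
top 223 [[0.4734, -0.1325, 0.0455], [0.5074, -0.1125, 0.0541], [0.5388, -0.0944, 0.0623]]
scene 207 [[0.6604, -0.1291, 0.0454], [0.6947, -0.1008, 0.0526], [0.7322, -0.0847, 0.056]]
scene 246 [[0.4702, -0.1313, 0.0466], [0.5047, -0.1075, 0.0528], [0.5392, -0.0938, 0.0559]]
wrist 2204 [[0.661, -0.1227, 0.0475], [0.6986, -0.1042, 0.0543], [0.7345, -0.0871, 0.0562]]
wrist 1246 [[0.474, -0.1319, 0.047], [0.5101, -0.1132, 0.0541], [0.5392, -0.0962, 0.0558]]
```

View pics/s10.png

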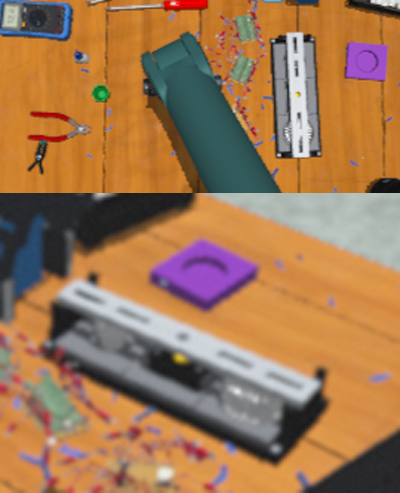

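The strap lies level across both saddles, from (70,290) to (310,385), with the three parts under it. The glue bottle, cutters, green cup and purple nest look unmoved. Handing in.

```bash
python3 -c "
from cell import r
print(r.job_done())"
```

```text
the job is handed in; nothing more can be done
None
```

I took the lamp apart and put the reflector, driver module and heat sink each upright in its matching nest. I then laid the strap across both saddles with its lips down and handed the job in at about 28 s.

- **Strap:** the last depth check from all three cameras put its top at about 54 mm at both ends (54 mm expected). It is level and centred on the tray to within 1–2 mm, and the gripper was clear at hand-in.
- **Nests:** all three parts were seen seated before the strap went on, and the last picture shows them still under it.
- **Bystanders:** the glue bottle, cutters, green cup and purple nest look unmoved. I judged this by eye and did not measure it.
- **Forces:** the readings I took after each move never exceeded about 10 N.
- **One disagreement:** the carried heat sink looked tipped in one scene view. A depth plane fit showed it level within 1°, so I went ahead.

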